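# Open the counterweighted gate of the feed jig and push the tube home

## Robot

A 6-joint arm with a two-finger parallel gripper is mounted at the origin on the work surface. World frame = base frame: x ahead of the robot, y to its left, z up, the work surface at z = 0. Lengths are in mm, angles in rad, forces in N, time in s.
With the tool pointing down it reaches from about 400 to 925 mm from the base axis. Payload 12.5 kg.
Tool frame: the origin (TCP) lies at the very end of the fingers, on their centre line; the grasp point (between the pads) lies env.grip_point_offset behind it (env.grip_point_offset is the distance from the TCP to the grasp point, in mm); y points along the fingers, z is the direction in which the jaws open and shut, and the axes are right-handed (so a half turn about y gives the same grasp; the last joint's range is limited). The gripper opens to 95 mm and grips with 3 to 60 N. Pads are 20 mm wide; open, the fingers measure 119 mm over their backs; the gripper's body (75 mm by 180 mm) begins 59 mm behind the grasp point.
Start: joints at [1.161, 0.491, 1.559, -0, 1.092, -0.106], TCP at [186.952, 596.406, 178.761] pointing down, gripper open.
Joint ranges: [-3.1, 3.1], [-0.84, 2.19], [0.05, 2.79], [-1.13, 4.28], [0.06, 2.93], [-2.69, 2.69]. Speed limits (rad/s): [2.22, 2.22, 2.79, 3.14, 3.14, 3.14].

## Interface

Orientations are given as [roll, pitch, yaw] about the fixed x, y, z axes, in that order (R = Rz(yaw) Ry(pitch) Rx(roll)).
In Python, from cell import readout, read_camera, env, nets gives the robot as it stands.
- The arm moves only by the tool apply_moves, never from a script. Its argument "increments" is a list of rows, each a list of 3 entries, a list of its own where there are three numbers: the shift along the tool's x, y, z in cm, then the turn, a rotation vector about the tool's x, y, z in degrees, then the finger opening in cm, from 0 to 9.51. A call has exactly 5 rows; each row shifts and turns the pose as measured when the row begins, along the tool's axes as they then stand; what a row does not reach is not made up. A row lasts 1/8 s, in which the tool goes at most 62.5 mm and 10.7 degrees, less where a joint would pass 70% of its speed; a pose out of reach is approached as far as the arm can. A call with a gripper value outside its range is refused whole. The fingers move at their own pace and stop on an object; the grip force is fixed at half the most. Time passes only in rows, so rows that do not move let the fingers close, or fill a call up. It gives the time, the measured TCP pose, the force and the opening at its end, in the units of the state.
- readout.state(): the state, without advancing time (a new reading comes with each control period).
- read_camera(name): name is "side" or "top" or "wrist"; returns a dict with "img" (420x560x3 uint8, red, green, blue), "vfov" (degrees; the focal length in pixels is half the picture's height over the tangent of half this angle, whatever the lens; pixels are square), "cx", "cy" (the principal point, pixels), "rvec" (rotation vector, rad) and "tvec" (3), from world to camera coordinates, as OpenCV has them; the wrist camera has in their place "mount" (4x4, takes a point from camera to tool coordinates, whose origin is the TCP and whose axes are the tool frame's). Camera axes: x right, y down, z forward; pixel columns grow to the right and rows downward; lengths in mm; the calibration is good to about 2 mm. A picture is of the moment at which its call begins: read the wrist's pose just before it. There is no depth.
- env.job_done(): hands the job in, once; it reports no verdict.
Trained networks look in a picture, given as the dict that the camera call returned (one of the last four; its "shot" number tells which), for a name from the list of things; names that differ only in an ending like _2 or _b are one class to them, and where a whole thing is asked for, a point or a joint stands for the part that bears it (a point fixed in the world has none). Each returns a list of dicts, best first, with "confidence" (0 to 1); they miss things now and then, are a little off and sometimes report something else, mostly with a low value. They report only what shows in the picture. A call takes as long as a camera call.
- nets.look_for(picture, thing): "point" ([x, y, z] in mm, in the coordinates of the camera as it stood for that picture, good to about 4 mm: the middle of the surface that is visible of it).
- nets.mark_of(picture, thing): "point" ([x, y, z] in mm, in the coordinates of the camera as it stood for that picture, good to about 4 mm: a listed point, or the origin of a listed thing).
The state is a dict: "t": time; "joints": joint angles; "qvel": joint speeds; "tau": joint torques, N m; "eef_pos": TCP position; "tcp_rot": TCP orientation; "ft_force": force on the tool from outside, world axes, zero at the start; "moment": the same for the moment, N m; "opening": opening from 0.0 (shut) to 1.0 (fully open).
Only numpy, scipy, OpenCV 4.12 (cv2) and the standard library are available. Lean on these libraries where they do the work, as an engineer would, in place of code of your own. Each camera call takes 0.05 s, during which the arm holds its last target. There are 200 camera calls.

## Task

On the feed jig, push the counterweighted gate up past its balance point so that it stays raised by itself. Then push the square tube offcut along its channel until it sits fully home against the end stop; slide it, never lift or tip it. Leave the pipe stub, the grinding disc and the tape measure where they are.

Things in the scene. Friction and masses are not known exactly. Their poses are not given: they have to be found in the camera images.
- jig: Feed jig bolted to the bench: dark steel base plate 370 (x) x 250 (y) x 8 mm; origin at the centre of its underside, on the bench top; x runs along the channel from its open end to the end stop, y across, z up. Two grey hinge posts, 34 x 12 mm, 130 mm high over the bench, stand at jig x = +115, y = -108 and +108 mm. It cannot move.
- channel_mouth (a point): Open end of the channel, at jig x = -165, y = 0, z = 8 mm (on its floor, the plate's top). Two straight rails, 10 mm high, 12 mm wide and 66 mm apart inside, run from here to the end stop, symmetric about y = 0. Axes as the jig's.
- stop_face (a point): Middle of the end stop's face that looks towards the channel's open end, at jig x = +10, y = 0, z = 28 mm; axes as the jig's. The stop is a fixed steel block 100 mm wide, its top 53 mm above the bench.
- gate_hinge (a point): Middle of the gate's hinge line, fixed at jig x = +115, y = 0, z = 105 mm; the line runs along jig y; axes as the jig's. Two side bars of the gate, 8 mm wide and 16 mm high, at y = -86 and +86 mm, run level from it to the plate when the gate is lowered.
- gate_bar (a point): Middle of the gate's crossbar: round steel bar 14 mm in diameter, 180 mm long along jig y, the top of an upturned hoop at the gate's front (legs 10 mm thick at y = -86 and +86 mm, open between). Moves with the gate: lowered, it is 200 mm before (jig -x) and 130 mm above the hinge line, at jig x = -85, y = 0, z = 235 mm. Push it up and over, about the hinge.
- gate_plate (a point): Middle of the lower edge of the gate's plate, 4 mm thick, 164 mm wide, 175 mm from the hinge line; it hangs under the hoop, across the channel, from 8 mm above to 83 mm below the side bars' middle. Lowered, this edge is at jig x = -60, z = 22 mm and bars the tube's way; raised, the plate is swung up clear of it.
- counterweight (a point): Centre of the gate's counterweight, a dark round bar 29 mm in diameter, 164 mm long along jig y. Gate lowered, it is 45 mm behind (jig +x) and 30 mm above the hinge line; it turns with the gate.
- gate (a joint): Angle of the gate (rad): 0 lowered, its side bars level, reaching from the hinge to jig -x; grows as the crossbar swings up and over towards jig +x; top stop at 1.8. Moving it at the crossbar takes 1 to 2 N. Balance point about 0.67: below it the gate falls shut, beyond it swings by itself, damped, to the top stop and stays; from 0.9 that takes about 2 s.
- tube: Offcut of square steel tube in the channel, its bore across it: 40 (x) x 60 (y) x 40 mm high, walls 3 mm, about 0.25 kg; origin at the centre of its underside, axes along its sides, nearly the jig's. Starts at jig x = -120 to -95 mm, before the gate's plate; home, its +x face touches the end stop, origin at jig x = -10 mm. Sliding takes 2 to 6 N; pushed low on its -x face it does not tip.
- pipe_stub: Bystander: dark steel pipe stub standing upright, 48 mm diameter, 70 mm high, origin at the centre of its underside.
- disc: Bystander: brown grinding disc lying flat, 100 mm diameter, 6 mm thick, origin at the centre of its underside.
- tape: Bystander: black tape measure with yellow sides, 70 x 40 x 62 mm high, origin at the centre of its underside.

How it is judged (in metres and radians):
On the way, in this order (a step that is already met when the one before it is completed fails the run):
1. the gate is up past its balance point and stays there untouched (value of joint gate above 1.6 rad and contact force between the fingers and gate below 0.1 N), for 0.3 s.
2. the tube is home against the end stop (x of tube in the frame of jig between -0.0145 and -0.006 m and y of tube in the frame of jig between -0.008 and 0.008 m and height (world z) of tube below 0.014 m and angle between tube's own z axis and vertical below 0.1 rad), for 0.2 s.
At the end, for the whole second after the job is handed in: The gate stands raised by itself (joint above 1.6 rad, at rest); the tube lies flat and still in the channel, its face within 4.5 mm of the end stop and within 8 mm of the channel's middle (all of step 2 and value of joint gate above 1.6 rad and velocity of joint gate between -0.05 and 0.05 rad/s and linear speed of tube below 0.01 m/s); the robot touches nothing.
It fails at once if the tube is lifted out of or above its channel (more than 8 mm off its floor) (height (world z) of tube above 0.016 m).
It fails at once if the tube is tipped (angle between tube's own z axis and vertical above 0.3 rad).
It fails at once if the short stub of dark pipe is moved more than 20 mm (distance of pipe_stub from where it was at the start of the episode above 0.02 m).
It fails at once if the grinding disc is moved more than 20 mm (distance of disc from where it was at the start of the episode above 0.02 m).
It fails at once if the tape measure is moved more than 20 mm (distance of tape from where it was at the start of the episode above 0.02 m).
It also fails if it takes over 51 s, if anything falls off the work surface, if the arm or the gripper's body presses on something with over 40 N, if the wrist force passes 120 N, or if a joint passes its speed limit or range.

## Working session

There is one attempt and no reset: what is moved stays moved. The work goes in short steps, Python scripts to look and compute and a tool call to move; the robot and the scene stay as the last step left them, time stands still between calls to the robot, and variables do not carry over. Pictures are saved under pics/ and viewed, about 8 in all and at most 12, crops included, and the job is handed in when it is done.

Besides the shell and the picture viewer there is one more tool, called as name(argument=value, ...) on one line, values as JSON. apply_moves: Moves the arm, as the interface text tells. Its arguments: {"type":"object","properties":{"increments":{"type":"array"}},"required":["increments"]}

```bash
mkdir -p pics; cat > h.py <<'E'
import numpy as np, cv2
from scipy.spatial.transform import Rotation as R
from cell import readout, read_camera, env, nets
def w(p,c):
    M=cv2.Rodrigues(np.array(c["rvec"],float))[0]; return M.T@(np.array(p)-np.array(c["tvec"]).ravel())
def px(P,c):
    K=f(c); M=cv2.Rodrigues(np.array(c["rvec"],float))[0]; q=M@np.array(P)+np.array(c["tvec"]).ravel(); return K*q[:2]/q[2]+[c["cx"],c["cy"]]
def f(c): return 210/np.tan(np.radians(c["vfov"])/2)
E
python3 - <<'E'
from h import *
ims=[]
for n in("top","side"):
    c=read_camera(n); ims.append(c["img"])
    print(n,w([0,0,0],c).round())
    for t in("jig","channel_mouth","stop_face","gate_hinge","gate_bar","gate_plate","counterweight","tube","pipe_stub","disc","tape"):
        r=nets.mark_of(c,t)[:1]
        print(t,[(w(a["point"],c).round(),round(a["confidence"],2)) for a in r])
    cv2.imwrite(f"pics/{n}0.png",c["img"][:,:,::-1])
s=readout.state();print(s["t"],s["eef_pos"],s["tcp_rot"],s["opening"],env.grip_point_offset)
print(R.from_euler("xyz",s["tcp_rot"]).as_matrix().round(2))
E
```

```text
top [ 435.   19. 1330.]
jig [(array([586.,  59.,   3.]), 0.96)]
channel_mouth [(array([419.,  58.,   9.]), 0.86)]
stop_face [(array([594.,  64.,  31.]), 0.89)]
gate_hinge [(array([702.,  65., 102.]), 0.92)]
gate_bar [(array([503.,  60., 238.]), 0.98)]
gate_plate [(array([527.,  61.,  29.]), 0.77)]
counterweight [(array([748.,  65., 137.]), 0.97)]
tube [(array([470.,  59.,  12.]), 0.69)]
pipe_stub [(array([551., 280.,   1.]), 0.81)]
disc [(array([ 495., -180.,   -1.]), 0.93)]
tape [(array([ 675., -147.,   -2.]), 0.81)]
side [273. 583. 879.]
jig [(array([583.,  62.,  -1.]), 0.76)]
channel_mouth [(array([418.,  56.,  10.]), 0.9)]
stop_face [(array([592.,  59.,  27.]), 0.69)]
gate_hinge [(array([695.,  67., 105.]), 0.87)]
gate_bar [(array([504.,  62., 238.]), 0.92)]
gate_plate [(array([528.,  60.,  21.]), 0.89)]
counterweight [(array([741.,  59., 129.]), 0.68)]
tube [(array([470.,  59.,   4.]), 0.87)]
pipe_stub [(array([548., 285.,   0.]), 0.56)]
disc [(array([ 498., -184.,    3.]), 0.87)]
tape [(array([ 676., -153.,    2.]), 0.9)]
1.2 [186.96867779 596.39751977 178.75235587] [-1.57072708e+00 -1.66231498e-05 -3.03824472e-01] 0.9987165573910652 18.8
[[ 0.95  0.    0.3 ]
 [-0.3   0.    0.95]
 [ 0.   -1.    0.  ]]
```

View pics/top0.png

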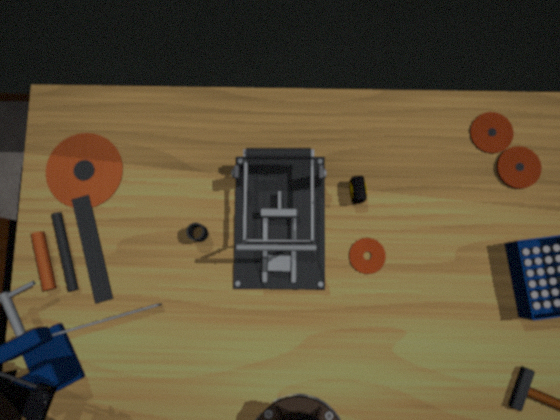

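View pics/side0.png

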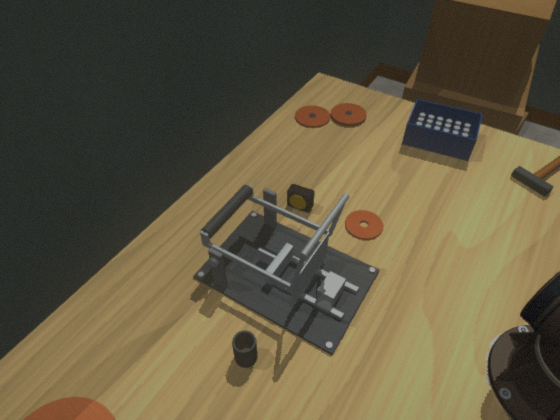

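The top view shows the jig at about pixel (280,222), with the crossbar across row 246, the tube at (278,263), the stub at (197,232), the disc at (367,255) and the tape at (358,190). The side view agrees, with the gate lowered. From the marks, the jig is at about (584,61) with a yaw of about 0.02. The bar is at (503,61,237) and the hinge at (698,65,105), both matching the given sizes.

I'll approach the bar from the -x side, first lifting and turning the tool.

apply_moves(increments=[[[0,-6,0],[0,-9.4,0],0],[[0,-6,0],[0,-9.4,0],0],[[2.5,0,-5],[0,0,0],0],[[2.5,0,-5],[0,0,0],0],[[2.5,0,-5],[0,0,0],0]])

```text
t: 1.82
eef_pos: [267.7, 447.8, 302.0]
tcp_rot: [-1.571, -0.001, 0.04]
ft_force: [0.7, 0.9, 0.3]
opening: 0.534
```

apply_moves(increments=[[[2,0,-5.2],[0,1,0],0],[[2,0,-5.2],[0,0,0],0],[[2,0,-5.2],[0,0,0],0],[[2,0,-5.2],[0,0,0],0],[[2,0,-5.2],[0,0,0],0]])

```text
t: 2.45
eef_pos: [376.7, 182.2, 303.1]
tcp_rot: [-1.57, -0.004, 0.024]
ft_force: [1.3, 0.0, -0.6]
opening: 0.023
```

apply_moves(increments=[[[2,0,-5],[0,0,0],0],[[2,0,-5],[0,0,0],0],[[1,0,-1],[0,0,0],0],[[0,0,0],[0,0,0],0],[[0,0,0],[0,0,0],0]])

```text
t: 3.08
eef_pos: [430.6, 68.0, 303.8]
tcp_rot: [-1.569, -0.006, 0.019]
ft_force: [0.0, -0.7, -0.7]
opening: 0.005
```

apply_moves(increments=[[[0.5,5,-0.4],[0,0,0],0],[[0.5,4.5,-0.3],[0,0,0],0],[[1,0,0],[0,0,0],0],[[0.5,0,0],[0,0,0],0],[[0,0,0],[0,0,0],0]])

```text
t: 3.7
eef_pos: [457.8, 66.8, 211.1]
tcp_rot: [-1.569, -0.012, 0.027]
ft_force: [-0.4, 0.4, 0.2]
opening: 0.005
```

apply_moves(increments=[[[1.2,0,-0.2],[0,0,0],0],[[1.2,0,-0.2],[0,0,0],0],[[1.3,-1.6,0],[0,0,0],0],[[1.3,-1.6,0],[0,0,0],0],[[1.5,-1.4,0],[0,0,0],0]])

```text
t: 4.32
eef_pos: [526.8, 63.9, 261.6]
tcp_rot: [-1.569, -0.015, 0.026]
ft_force: [0.4, -0.3, -0.3]
opening: 0.002
```

```bash
python3 - <<'E'
from h import *
c=read_camera("side")
for t in("gate_bar","counterweight"):
    for a in nets.mark_of(c,t)[:1]: print(t,w(a["point"],c).round(),a["confidence"])
i=c["img"][150:380,170:450]; cv2.imwrite("pics/s1.png",cv2.resize(i,None,fx=2.5,fy=2.5)[:,:,::-1])
E
```

```text
gate_bar [500.  59. 237.] 0.86
counterweight [742.  59. 136.] 0.83
```

View pics/s1.png

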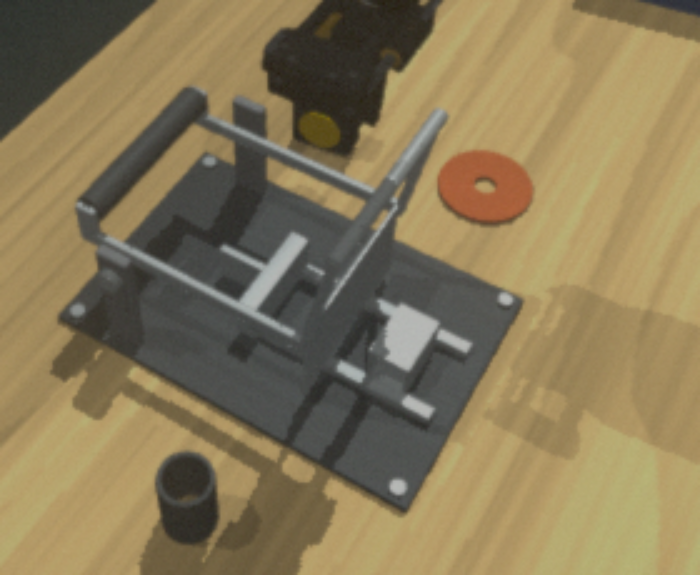

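The gate is still down. In the crop the tool is above the bar and the crossbar is unmoved, so the fingertip rose too early and slid over it. I'll back off and engage lower, pushing further in x before rising.

apply_moves(increments=[[[-3.5,-0.5,0],[0,0,0],0],[[-3.5,0,0],[0,0,0],0],[[0,3.5,0],[0,0,0],0],[[0,3.5,0],[0,0,0],0],[[0,0,0],[0,0,0],0]])

```text
t: 5.1
eef_pos: [451.9, 61.9, 190.9]
tcp_rot: [-1.569, -0.012, 0.026]
ft_force: [0.1, 0.1, 1.1]
opening: 0.007
```

apply_moves(increments=[[[1.8,0,0],[0,0,0],0],[[1.5,0,0],[0,0,0],0],[[1.2,0,0],[0,0,0],0],[[1,0,0],[0,0,0],0],[[1,-0.8,0],[0,0,0],0]])

```text
t: 5.72
eef_pos: [483.5, 62.4, 201.3]
tcp_rot: [-1.572, 0.073, 0.029]
ft_force: [-24.3, -2.9, 15.4]
opening: 0.006
```

High force here: pushing purely horizontally jams by friction, because the bar's path is steep. I'll follow the arc tangent instead, with the tip about 34 mm below the bar.

apply_moves(increments=[[[0.7,-1.5,0],[0,0,-1],0],[[1.0,-1.5,0],[0,0,-1],0],[[1.2,-1.5,0],[0,0,-1],0],[[1.3,-1.4,0],[0,0,-1],0],[[1.4,-1.3,0],[0,0,0],0]])

```text
t: 6.35
eef_pos: [549.3, 64.4, 278.6]
tcp_rot: [-1.572, -0.007, 0.029]
ft_force: [0.1, -0.2, 0.0]
opening: 0.005
```

```bash
python3 - <<'E'
from h import *
for n in("side","top"):
    c=read_camera(n)
    for t in("gate_bar","counterweight"):
        for a in nets.mark_of(c,t)[:1]: print(t,w(a["point"],c).round(),a["confidence"])
    if n=="side": i=c["img"][150:380,170:450]; cv2.imwrite("pics/s2.png",cv2.resize(i,None,fx=2.5,fy=2.5)[:,:,::-1])
print(readout.state()["eef_pos"])
E
```

```text
counterweight [741.  63. 130.] 0.62
gate_bar [502.  62. 238.] 0.79
counterweight [747.  64. 136.] 0.62
[547.13188808  64.31687613 276.38150177]
```

View pics/s2.png

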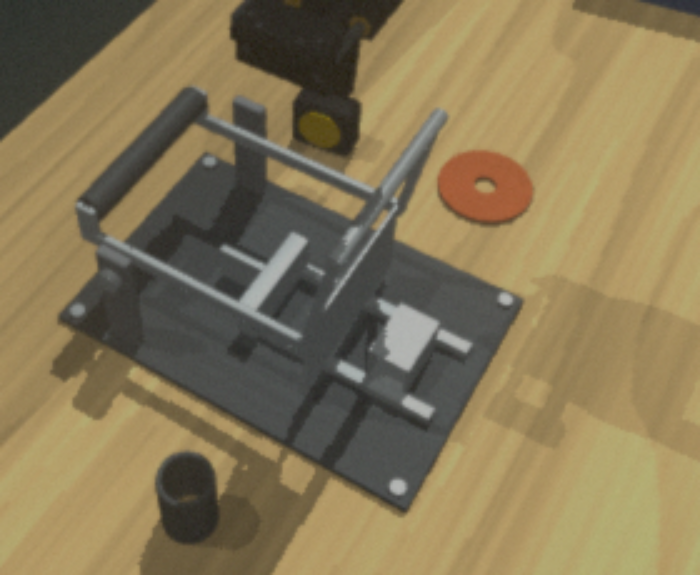

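The gate has fallen shut again: the vertical finger slips up past the bar. I'll tilt the tool about 45° so the finger lies under and behind the bar, normal to its path. Then I'll turn the tool together with the gate about the hinge. First retreat and tilt.

apply_moves(increments=[[[-4.3,-0.5,0],[0,0,0],0],[[-4.3,0,0],[0,0,0],0],[[-4,0,0],[0,0,0],0],[[0,0,0],[0,0,-9],0],[[0,0,0],[0,0,-9],0]])

```text
t: 7.28
eef_pos: [417.0, 60.5, 278.7]
tcp_rot: [-1.572, -0.322, 0.03]
ft_force: [-0.1, -1.0, 0.8]
opening: 0.004
```

apply_moves(increments=[[[0,0,0],[0,0,-9],0],[[0,0,0],[0,0,-9],0],[[0,0,0],[0,0,-9],0],[[0,0,0],[0,0,0],0],[[0,0,0],[0,0,0],0]])

```text
t: 7.9
eef_pos: [414.7, 64.2, 278.7]
tcp_rot: [-1.561, -0.775, 0.031]
ft_force: [0.1, 0.4, 0.2]
opening: 0.004
```

apply_moves(increments=[[[-1.7,2,-0.2],[0,0,0],0],[[0,4,0],[0,0,0],0],[[0,4,0],[0,0,0],0],[[0,2.6,0],[0,0,0],0],[[0,0,0],[0,0,0],0]])

```text
t: 8.52
eef_pos: [487.7, 77.2, 231.4]
tcp_rot: [-1.54, -0.74, 0.03]
ft_force: [-0.1, 0.3, 0.1]
opening: 0.005
```

```bash
python3 - <<'E'
from h import *
s=readout.state();print(np.round(s["joints"],3),s["eef_pos"],s["tcp_rot"])
E
```

```text
[-0.016  0.04   2.329  1.07   0.071 -2.674] [487.73324726  77.23788342 231.4303191 ] [-1.5395121  -0.74001981  0.02982994]
```

The tool is at a wrist joint limit (j5 is at its minimum), so a 45° tilt isn't usable. Instead I'll hold the tool vertical with the jaws along x, grip the bar and carry it up its arc. First back off and untilt.

apply_moves(increments=[[[0,-4,0],[0,0,5],9.5],[[0,-4,0],[0,0,9],9.5],[[0,-4,0],[0,0,9],9.5],[[0,0,0],[0,0,9],9.5],[[0,0,0],[0,0,9],9.5]])

```text
t: 9.15
eef_pos: [448.5, 96.1, 290.2]
tcp_rot: [-1.489, -0.208, 0.096]
ft_force: [-1.0, 0.2, 0.3]
opening: 0.474
```

apply_moves(increments=[[[0,-2,0],[-2,5,6],9.5],[[0,-1,0],[-2.5,8,6],9.5],[[0,0,0],[0,10,0],9.5],[[0,0,0],[0,10,0],9.5],[[0,0,0],[0,10,0],9.5]])

```text
t: 9.78
eef_pos: [442.1, 87.4, 324.4]
tcp_rot: [-1.583, 0.016, -0.679]
ft_force: [-0.2, 0.4, -0.7]
opening: 0.978
```

apply_moves(increments=[[[0,0,0],[0,10,0],9.5],[[0,0,0],[0,10,0],9.5],[[0,0,0],[0,10,0],9.5],[[0,0,0],[0,10,0],9.5],[[0,0,0],[0,0,0],9.5]])

```text
t: 10.4
eef_pos: [439.1, 81.8, 327.9]
tcp_rot: [-1.595, -0.014, -1.413]
ft_force: [0.8, 0.5, 0.1]
opening: 0.998
```

```bash
cat > e.py <<'E'
from h import *
s=readout.state(); M=R.from_euler("xyz",s["tcp_rot"])
Rt=R.from_matrix(np.array([[0,0,1],[-1,0,0],[0,-1,0]],float)); Rt=R.from_euler("z",0.02)*Rt
print(s["t"],np.round(s["joints"],2),s["eef_pos"].round(1) if hasattr(s["eef_pos"],"round") else s["eef_pos"],s["opening"])
print("turn",np.degrees((M.inv()*Rt).as_rotvec()).round(1)); print(M.as_matrix().round(2))
E
python3 e.py
```

```text
10.4 [ 0.05  0.11  1.72 -0.02  1.34 -0.11] [439.1  81.8 327.9] 0.9975578362050387
turn [1.3 7.9 0.9]
[[ 0.16 -0.02  0.99]
 [-0.99 -0.02  0.16]
 [ 0.01 -1.   -0.02]]
```

apply_moves(increments=[[[1,0,3],[1.3,7.9,0.9],7],[[1,0,3.3],[0,0,0],7],[[0,2.5,0],[0,0,0],7],[[0,0,0],[0,0,0],7],[[0,0,0],[0,0,0],7]])

```text
t: 11.02
eef_pos: [504.0, 64.2, 305.0]
tcp_rot: [-1.57, -0.008, -1.541]
ft_force: [1.1, -0.0, 0.1]
opening: 0.737
```

```bash
python3 e.py; python3 - <<'E'
from h import *
s=readout.state(); c=read_camera("wrist")
for a in nets.mark_of(c,"gate_bar")[:1]:
    p=(np.array(c["mount"])@np.r_[a["point"],1])[:3]; print("tool",p.round(1),"world",(R.from_euler("xyz",s["tcp_rot"]).apply(p)+s["eef_pos"]).round(1),a["confidence"])
cv2.imwrite("pics/w1.png",c["img"][:,:,::-1])
E
```

```text
11.025 [ 0.    0.21  1.65 -0.01  1.28 -0.03] [504.   64.2 305. ] 0.7374345050663226
turn [-0.1  0.6  0.5]
[[ 0.03  0.    1.  ]
 [-1.   -0.01  0.03]
 [ 0.01 -1.    0.  ]]
tool [ 1.9 68.1 -0.7] world [503.4  61.8 237. ] 0.97
```

View pics/w1.png

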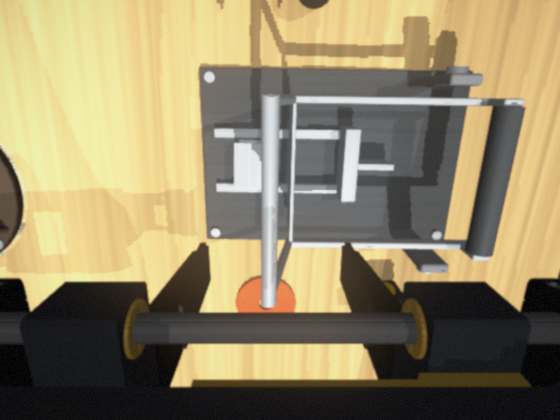

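The wrist view shows the bar (column 270) running between the open fingers. Its measured position is (503,62,237), so it is centred under the tool. Next I lower and close.

apply_moves(increments=[[[0,4.4,0],[0,0.6,0.5],7],[[0,4.3,0],[0,0,0],7],[[0,0,0],[0,0,0],1],[[0,0,0],[0,0,0],1],[[0,0,0],[0,0,0],1]])

```text
t: 11.75
eef_pos: [506.3, 64.3, 222.7]
tcp_rot: [-1.56, -0.0, -1.549]
ft_force: [-0.2, 0.2, -0.3]
opening: 0.473
```

apply_moves(increments=[[[0,0,0],[0,0,0],1],[[0,0,0],[0,0,0],1],[[0,0,0],[0,0,0],1],[[0,0,0],[0,0,0],1],[[0,0,0],[0,0,0],1]])

```text
t: 12.38
eef_pos: [507.0, 64.3, 224.9]
tcp_rot: [-1.557, -0.0, -1.549]
ft_force: [0.7, 0.2, 0.3]
opening: 0.106
```

```bash
python3 - <<'E'
from h import *
ims=[]
for n in("side","wrist"):
    c=read_camera(n); i=c["img"]
    if n=="side":
        for a in nets.mark_of(c,"gate_bar")[:2]: print(w(a["point"],c).round(1),a["confidence"])
        print(px([507,64,225],c),px([503,62,237],c))
        i=cv2.resize(i[130:320,220:440],(486,420))
    ims.append(cv2.resize(i,(400,345)))
cv2.imwrite("pics/c1.png",np.hstack(ims)[:,:,::-1])
E
```

```text
[499.8  56.8 236.9] 0.79
[320.58223963 226.29205905] [323.32482948 222.42367052]
```

View pics/c1.png

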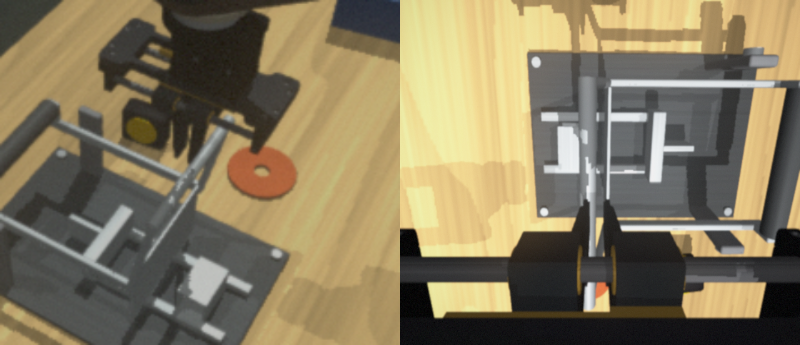

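```bash
python3 - <<'E'
from h import *
s=readout.state();M=R.from_euler("xyz",s["tcp_rot"])
print(s["ft_force"],s["opening"],s["eef_pos"])
c=read_camera("side"); i=cv2.resize(c["img"][180:250,270:370],None,fx=4,fy=4,interpolation=cv2.INTER_CUBIC)
for P,col in(([507,64.3,224.9],(255,0,0)),(M.apply([0,-40,0])+s["eef_pos"],(255,255,0)),([503,62,237],(0,255,0)),([503,-18,237],(0,255,0)),([503,142,237],(0,255,0))):
    u=(px(P,c)-[270,180])*4; cv2.circle(i,tuple(int(v) for v in u),3,col,-1)
c=read_camera("wrist"); j=c["img"][200:400,200:320]
m=np.linalg.inv(np.array(c["mount"])); j=cv2.resize(c["img"][180:340,200:340],None,fx=2.7,fy=2.7,interpolation=cv2.INTER_CUBIC)
for P,col in(([0,0,0],(255,0,0)),([0,-40,0],(255,255,0)),(M.inv().apply(np.array([503.4,61.8,237])-s["eef_pos"]),(0,255,0))):
    q=(m@np.r_[P,1])[:3]; u=f(c)*q[:2]/q[2]+[c["cx"],c["cy"]]; print(u)
    cv2.circle(j,tuple(int(v) for v in (u-[200,180])*2.7),3,col,-1)
o=np.zeros((432,790,3),np.uint8); o[:280,:400]=i; o[:432,405:405+378]=j
cv2.imwrite("pics/c2.png",o[:,:,::-1])
E
```

```text
[-0.4789504   0.10388795 -0.20660719] 0.10464262956434398 [506.97212748  64.31014354 224.8559438 ]
[274.4990006  235.68281846]
[274.49957845 264.13755132]
[268.78102875 246.99484695]
```

View pics/c2.png

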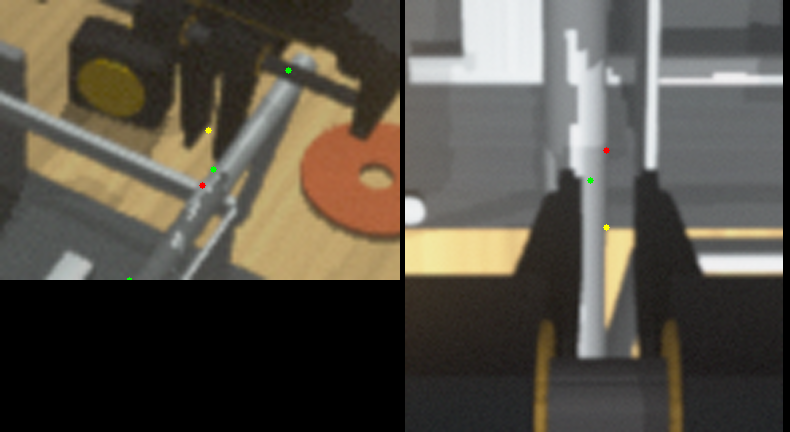

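The images disagree with the reported TCP. In both views the visible fingertips end about 15 mm above the projected TCP, at roughly z 240, so the fingers are resting just over the bar. That also explains the earlier slips. I'll open, go lower and grip.

apply_moves(increments=[[[0,-0.5,0],[0,0,0],5],[[0,0,-0.3],[-0.8,0,0],5],[[0,0,0],[0,0,0],5],[[0,2,0],[0,0,0],5],[[0,2,0],[0,0,0],0.5]])

```text
t: 13.25
eef_pos: [504.5, 64.2, 190.6]
tcp_rot: [-1.568, -0.0, -1.549]
ft_force: [0.9, 0.2, 0.0]
opening: 0.459
```

apply_moves(increments=[[[0,0,0],[0,0,0],0.5],[[0,0,0],[0,0,0],0.5],[[0,0,0],[0,0,0],0.5],[[0,0,0],[0,0,0],0.5],[[0,0,0],[0,0,0],0.5]])

```text
t: 13.88
eef_pos: [500.0, 64.1, 191.6]
tcp_rot: [-1.579, -0.001, -1.549]
ft_force: [3.3, 0.4, -4.9]
opening: 0.14
```

The grip holds: the opening is 13.3 mm on the 14 mm bar. Now I carry it along the arc.

apply_moves(increments=[[[0,-2.0,1.5],[0,0,0],0.5],[[0,-1.85,1.7],[0,0,0],0.5],[[0,-1.65,1.85],[0,0,0],0.5],[[0,-1.45,2.0],[0,0,0],0.5],[[0,-1.25,2.15],[0,0,0],0.5]])

```text
t: 14.5
eef_pos: [591.4, 65.3, 276.2]
tcp_rot: [-1.586, -0.003, -1.549]
ft_force: [1.8, -1.4, -8.8]
opening: 0.139
```

apply_moves(increments=[[[0,-1.0,2.2],[0.5,0,0],0.5],[[0,-0.75,2.3],[0.5,0,0],0.5],[[0,-0.5,2.4],[0,0,0],0.5],[[0,-0.25,2.4],[0,0,0],0.5],[[0,0,0],[0,0,0],0.5]])

```text
t: 15.12
eef_pos: [688.4, 66.3, 303.7]
tcp_rot: [-1.566, -0.004, -1.55]
ft_force: [0.4, 0.4, -1.0]
opening: 0.137
```

The gate is at about 0.94 rad, past its balance point. Release and lift clear.

apply_moves(increments=[[[0,0,0],[0,0,0],6],[[0,0,0.3],[0,0,0],6],[[0,-4,0.5],[0,0,0],6],[[0,-6,0],[0,0,0],6],[[0,-6,-2],[0,0,0],6]])

```text
t: 15.75
eef_pos: [673.6, 66.9, 462.0]
tcp_rot: [-1.576, -0.004, -1.549]
ft_force: [0.1, -0.1, 0.3]
opening: 0.598
```

apply_moves(increments=[[[0,-1,-6],[0,0,0],1],[[0,0,-6],[0,0,0],1],[[0,0,-6],[0,0,0],1],[[0,0,-6],[0,0,0],1],[[0,0,-3],[0,0,0],1]])

```text
t: 16.38
eef_pos: [394.8, 61.2, 476.8]
tcp_rot: [-1.564, -0.004, -1.549]
ft_force: [1.0, 1.0, 0.7]
opening: 0.164
```

```bash
python3 - <<'E'
from h import *
print(readout.state()["eef_pos"])
c=read_camera("side")
for t in("gate_bar","counterweight","tube"):
    for a in nets.mark_of(c,t)[:1]: print(t,w(a["point"],c).round(),a["confidence"])
cv2.imwrite("pics/s3.png",c["img"][:,:,::-1])
E
```

```text
[394.84869141  61.20879678 476.77446015]
gate_bar [876.  66. 275.] 0.82
counterweight [720.  59.  50.] 0.71
tube [472.  57.   7.] 0.94
```

View pics/s3.png

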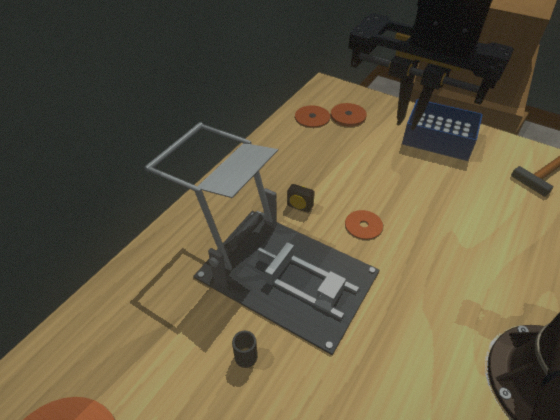

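The gate stands raised: the bar is at (876,66,275), which corresponds to 1.8 rad, and the bystanders are untouched. Next I descend behind the tube with the jaws closed.

apply_moves(increments=[[[0.4,6,2],[0,0,0],0],[[0,6,0.5],[0,0,0],0],[[0,6,0],[0,0,0],0],[[0,6,0],[0,0,0],0],[[0,6,0],[0,0,0],0]])

```text
t: 17.2
eef_pos: [432.1, 56.2, 169.2]
tcp_rot: [-1.559, -0.004, -1.55]
ft_force: [0.8, 0.5, -0.5]
opening: 0.003
```

apply_moves(increments=[[[0,4,0],[0,0,0],0],[[0,4,0],[0,0,0],0],[[0,0,0],[0,0,0],0],[[0,0,0],[0,0,0],0],[[0,0,0],[0,0,0],0]])

```text
t: 17.82
eef_pos: [434.1, 55.8, 82.7]
tcp_rot: [-1.568, -0.004, -1.55]
ft_force: [0.2, 0.3, 0.5]
opening: 0.009
```

Too close to the tube in x, so back to about 422, then down to a reading of about 28.

apply_moves(increments=[[[0,0,-1.5],[0,0,0],0],[[-0.1,2.5,0],[0,0,0],0],[[0,2.3,0],[0,0,0],0],[[0,0,0],[0,0,0],0],[[0,0,0],[0,0,0],0]])

```text
t: 18.45
eef_pos: [417.9, 56.4, 38.5]
tcp_rot: [-1.56, -0.004, -1.55]
ft_force: [0.3, 0.0, 0.2]
opening: 0.004
```

```bash
cat > v.py <<'E'
from h import *
import sys
s=readout.state();print(s["eef_pos"],s["ft_force"]); e=np.array(s["eef_pos"])
c=read_camera("side")
for a in nets.mark_of(c,"tube")[:1]: print("tube",w(a["point"],c).round(1),a["confidence"])
i=cv2.resize(c["img"][220:340,270:390],None,fx=5,fy=5,interpolation=cv2.INTER_CUBIC)
for P,col in((e,(255,0,0)),(e+[0,0,15],(255,255,0))):
    u=(px(P,c)-[270,220])*5; cv2.circle(i,tuple(int(v) for v in u),3,col,-1)
cv2.imwrite(sys.argv[1],i[:,:,::-1])
E
python3 v.py pics/t1.png
```

```text
[417.94126847  56.41220697  38.50337377] [0.30222271 0.02188722 0.17702351]
tube [469.5  59.9   2.2] 0.84
```

View pics/t1.png

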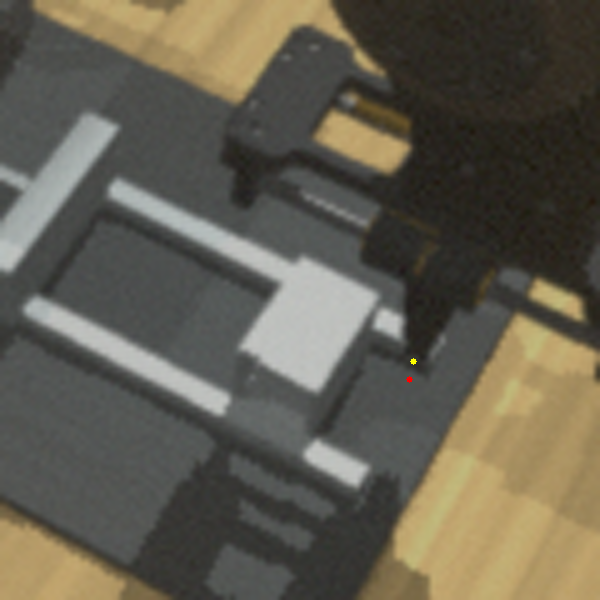

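The fingertips sit about 10 mm above the reported TCP here: tip at pixel (420,368), projection at (410,379). I lower about 28 mm more, so the tip ends about 10 mm above the floor, and watch the force.

apply_moves(increments=[[[-0.1,1.5,0],[0,0,0],0],[[0,0.8,0],[0,0,0],0],[[0,0.3,0],[0,0,0],0],[[0,0,0],[-0.5,0,0],0],[[0,0,0],[0,0,0],0]])

```text
t: 19.18
eef_pos: [419.7, 57.3, 14.1]
tcp_rot: [-1.565, -0.004, -1.55]
ft_force: [0.1, -0.3, 0.2]
opening: 0.007
```

apply_moves(increments=[[[0,0.4,0.8],[0,0,0],0],[[0,0,1],[0,0,0],0],[[0,0,1],[0,0,0],0],[[0,0,1],[0,0,0],0],[[0,0,1],[0,0,0],0]])

```text
t: 19.8
eef_pos: [470.6, 58.3, 10.4]
tcp_rot: [-1.566, -0.004, -1.55]
ft_force: [-2.7, -0.1, 0.6]
opening: 0.008
```

apply_moves(increments=[[[0,0,1],[0,0,0],0],[[0,0,1],[0,0,0],0],[[0,0,1],[0,0,0],0],[[0,0,1],[0,0,0],0],[[0,0,0.5],[0,0,0],0]])

```text
t: 20.42
eef_pos: [519.0, 59.3, 10.5]
tcp_rot: [-1.566, -0.004, -1.55]
ft_force: [-2.1, 1.0, -0.0]
opening: 0.008
```

```bash
python3 v.py pics/t2.png
```

```text
[519.01489622  59.34448044  10.53577666] [-2.11368217  0.95569475 -0.03913728]
tube [543.5  62.5   2.1] 0.94
```

View pics/t2.png

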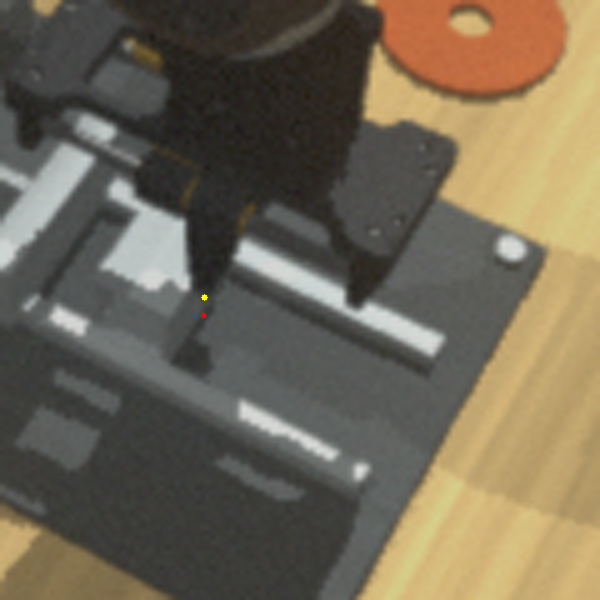

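The tube is flat between the rails and about 28 mm short of the stop. I continue in smaller steps.

apply_moves(increments=[[[0,0,0.8],[0,0,0],0],[[0,0,0.6],[0,0,0],0],[[0,0,0.4],[0,0,0],0],[[0,0,0.4],[0,0,0],0],[[0,0,0.3],[0,0,0],0]])

```text
t: 21.15
eef_pos: [544.9, 59.9, 10.6]
tcp_rot: [-1.567, -0.004, -1.55]
ft_force: [-1.8, -0.4, 0.4]
opening: 0.003
```

apply_moves(increments=[[[0,0,0.3],[0,0,0],0],[[0,0,0.3],[0,0,0],0],[[0,0,0.3],[0,0,0],0],[[0,0,0.2],[0,0,0],0],[[0,0,0.2],[0,0,0],0]])

```text
t: 21.78
eef_pos: [549.4, 60.5, 10.0]
tcp_rot: [-1.586, -0.004, -1.549]
ft_force: [-9.4, -0.4, 8.0]
opening: 0.005
```

The force rose to 9 N and motion stopped at 549, so the tube is home. Back off and check.

apply_moves(increments=[[[0,0,-1],[0,0,0],0],[[0,0,-3],[0,0,0],0],[[0,0,-4],[0,0,0],0],[[0,-5,-2],[0,0,0],0],[[0,-6,-1],[0,0,0],0]])

```text
t: 22.4
eef_pos: [436.6, 58.4, 120.7]
tcp_rot: [-1.589, -0.003, -1.55]
ft_force: [0.3, -0.8, -0.5]
opening: 0.003
```

apply_moves(increments=[[[0,-6,0],[0,0,0],0],[[0,-6,0],[0,0,0],0],[[0,-5,0],[0,0,0],0],[[0,0,0],[0,0,0],0],[[0,0,0],[0,0,0],0]])

```text
t: 23.02
eef_pos: [438.5, 59.1, 300.0]
tcp_rot: [-1.577, -0.004, -1.55]
ft_force: [-0.4, 0.1, -1.0]
opening: 0.006
```

```bash
python3 v.py pics/t3.png; python3 - <<'E'
from h import *
c=read_camera("side")
for t in("gate_bar","tube","stop_face","pipe_stub","disc","tape"):
    for a in nets.mark_of(c,t)[:1]: print(t,w(a["point"],c).round(),round(a["confidence"],2))
E
```

```text
[438.54902869  59.08675332 299.96786996] [-0.43711509  0.09776772 -0.96692756]
tube [573.6  60.8   3.6] 0.68
tube [574.  61.   4.] 0.82
stop_face [595.  60.  26.] 0.64
pipe_stub [548. 286.  -0.] 0.89
disc [ 500. -180.   -0.] 0.62
tape [ 675. -150.   -0.] 0.62
```

View pics/t3.png

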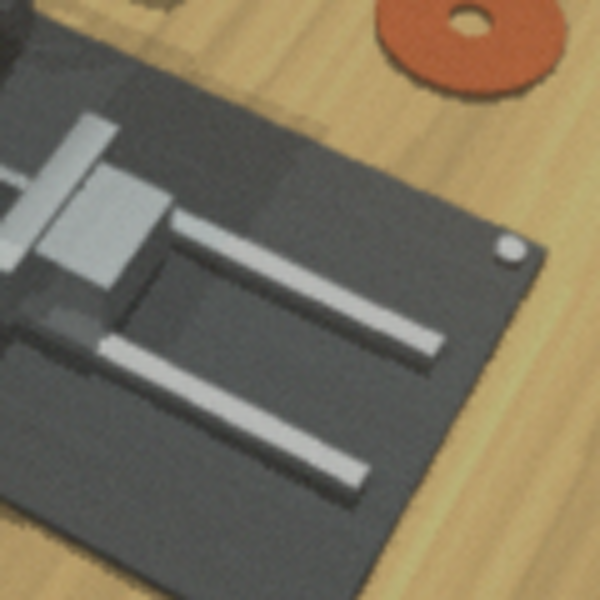

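The tube is flat and square against the stop, with its mark at jig x of about -10. The net missed the gate bar in this picture, so I check it from the top camera and hand in if it is raised.

```bash
python3 - <<'E'
from h import *
ok=False
for n in("top","side"):
    c=read_camera(n)
    for t in("gate_bar","counterweight"):
        for a in nets.mark_of(c,t)[:1]:
            p=w(a["point"],c); print(n,t,p.round(),round(a["confidence"],2))
            if t=="gate_bar" and p[0]>840: ok=True
if ok: print(env.job_done())
E
```

```text
top gate_bar [873.  69. 271.] 0.65
top counterweight [721.  63.  54.] 0.76
side gate_bar [875.  64. 273.] 0.88
side counterweight [717.  58.  49.] 0.72
the job is handed in; nothing more can be done
None
```

The gate is up on its own and the tube is home against the end stop. I handed the job in at about 23 s on the robot's clock, and no verdict was reported.

**Gate:** I gripped the crossbar, carried it along its arc to about 0.94 rad and released it, and it swung to the top stop. The last check from both cameras put the bar at about (874, 66, 272), which fits 1.8 rad.

**Tube:** I slid it along the channel with closed fingers until the force rose to about 9 N and it stopped. Its mark afterwards was (574, 61), which is jig x of about -10 mm and within about 1 mm of the channel's middle. The picture shows it flat and square against the stop.

**Bystanders and robot:** The pipe stub, disc and tape all read within 10 mm of their first positions, most of that being measurement scatter. The arm ended well clear at z = 300 mm.

**What failed or disagreed:**
- Two attempts to push the bar with vertical fingers slipped over it. The second peaked at about 24 N sideways and 15 N vertically on the wrist, and the gate fell shut both times.
- A 45° tilted push was abandoned because it ran into a wrist joint limit.
- The visible fingertips ended about 10–15 mm above the reported TCP. I allowed for this in the later moves.
- The first gate check after the tube push missed the bar in the side picture. The repeat, from the top and side cameras, found it raised.

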